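# Brake the bedside caddy, push the refill home, release the brake

## Robot

A 6-joint arm with a two-finger parallel gripper is mounted at the origin on the work surface. World frame = base frame: x ahead of the robot, y to its left, z up, the work surface at z = 0. Lengths are in m, angles in rad, forces in N, time in s.
With the tool pointing down it reaches from about 0.35 to 0.975 m from the base axis. Payload 4.9 kg.
Tool frame: the origin (TCP) lies on the centre line of the jaws, within the pads' length; the fingertips stand 17 mm ahead of it and the grasp point (between the pads) lies 2 mm behind it; x points along the fingers, y is the direction in which the jaws open and shut, and the axes are right-handed (so a half turn about x gives the same grasp; the last joint's range is limited). The gripper opens to 85 mm and grips with 20 to 120 N. Pads are 22 mm wide; open, the fingers measure 114 mm over their backs; the gripper's body (76 mm by 85 mm) begins 54 mm behind the grasp point. The pads swing forward as they close: fully open they stand 13 mm farther back than shut.
Start: joints at [1.187, 0.053, 1.613, -0, 1.476, -0.119], TCP at [0.164, 0.603, 0.219] pointing down, gripper open.
Joint ranges: [-3.01, 3.01], [-1.01, 2.22], [0.06, 2.58], [-1.02, 4.17], [0.09, 2.62], [-3.14, 3.14]. Speed limits (rad/s): [2.57, 2.57, 3.14, 3.14, 3.14, 3.14].

## Interface

Orientations are given as a unit quaternion [w, x, y, z].
In Python, from plant import status, viewer, manip gives the robot as it stands.
- The arm moves only by the tool drive_tool, never from a script. Its argument "plan" is a list of rows, each a list of 4 numbers: the shift along the tool's x, y, z in m, then the turn about the tool's x in units of 8 degrees (1.0 is 8 degrees). A call has 1 to 12 rows; each row is the pose to reach, as a shift and turn from the pose commanded when the call began, along the tool's axes at that moment; what a row does not reach only later rows make up. A row lasts 1/10 s, in which the tool goes at most 50 mm and 8.59 degrees, less where a joint would pass 70% of its speed; a pose out of reach is approached as far as the arm can. A call with a gripper value outside its range is refused whole. "fingers" is the finger opening in m, from 0 to 0.0854, set as the call begins (left out, the last holds). The fingers move at their own pace and stop on an object; the grip force is fixed at half the most. Time passes only in rows, so rows that repeat a pose let the fingers close. It gives the time, the measured TCP pose, the force and the opening at its end, in the units of the state.
- status.state(): the state, without advancing time (a new reading comes with each control period).
- viewer.grab_frame(name): name is "scene" or "top" or "wrist"; returns the picture (480x640x3 uint8, blue, green, red); there is no depth.
- viewer.calibration(name): a dict with "vfov" (degrees; the focal length in pixels is half the picture's height over the tangent of half this angle, whatever the lens; pixels are square), "cx", "cy" (the principal point, pixels), "rvec" (rotation vector, rad) and "tvec" (3), from world to camera coordinates, as OpenCV has them. Camera axes: x right, y down, z forward; pixel columns grow to the right and rows downward; lengths in m; the calibration is good to about 2 mm. The wrist camera is an equidistant fisheye: a pixel r from the principal point sees the ray r / f radians off the axis. A picture is of the moment at which its call begins: read the wrist's pose just before it. calibration takes no time and is no camera call; for the wrist camera it gives the pose at the moment of the call.
- manip.job_done(): hands the job in, once; it reports no verdict.
The state is a dict: "time": time; "joint_pos": joint angles; "joint_vel": joint speeds; "joint_efforts": joint torques, N m; "tool_pos": TCP position; "tool_rot": TCP orientation; "contact_force": force on the tool from outside, world axes, zero at the start; "ft_torque": the same for the moment, N m; "gripper_width": opening from 0.0 (shut) to 1.0 (fully open).
Only numpy, scipy, OpenCV 4.12 (cv2) and the standard library are available. Lean on these libraries where they do the work, as an engineer would, in place of code of your own. Each camera call takes 0.05 s, during which the arm holds its last target. There are 200 camera calls.

## Task

The diffuser's refill drawer on the rolling bedside caddy has slid out. Push the caddy's brake pedal down until the brake grips firmly, without forcing it, and let go; then push the refill drawer gently but fully home while the brake holds the caddy; then flick the brake lever right back up so that the caddy is free again. Do not let the caddy roll away from where it stands, and leave everything else on the nightstand undisturbed.

Things in the scene. Friction and masses are not known exactly. Their poses are not given: they have to be found in the camera images.
- track: low track, 360 mm long, fixed to the tray, on which a small wooden caddy rolls. Origin: on the tray surface (z = 0) under the track's middle. Its y axis is the rolling direction, z is up, and -x is the front, roughly towards the robot
- kerb (a point): foot of the black rubber brake kerb along the track's front, on the tray surface at the kerb's middle (22 mm wide in x, 330 mm long in y). Its height is adjustable and set differently each day: its top is somewhere from 24 to 40 mm above the tray, not measured, so where the brake bites must be felt
- caddy (a joint): how far (m) the caddy has rolled from the track's middle along the track's +y, -0.07 to 0.07. Unbraked it rolls at about 1 N
- caddy_deck (a point): middle of the caddy's deck, on its upper face, 38 mm above the tray; deck 135 (x) x 170 (y) mm. A yellow plastic diffuser, 64 (x) x 70 (y) mm, stands on it, its round white top button 106 mm above the tray (leave the button alone)
- brake_hinge (a point): middle of the brake lever's hinge at the caddy's front, 55 mm above the tray, 65 mm towards -x from the track's middle line. The hinge runs along the track's y axis; the lever's arm points to the front (-x)
- brake (a joint): angle (rad) of the brake lever. 0 = fully up (stop; arm 50 degrees above level), 0.873 = arm level, larger = lower; limit 1.45. Its shoe meets the kerb between about 0.70 and 1.25, depending on the kerb. The lever stays where it is left: hinge friction 0.40 N m, 5.5 N at the pedal
- pedal (a point): middle of the pedal's upper face, 73 mm from the hinge: ribbed grey plate 28 mm long (along the arm), 34 mm wide (along y), 9 mm thick; z is square to it, -x outward. Press from above, hook from below or pinch across its width. Once the shoe meets the kerb it stiffens by 3 to 4 N per mm: 11 to 17 N of press sets the brake well, under 9 N is too loose, over 20 N strains it
- shoe: brake shoe under the lever: rubber roller of radius 8 mm, 42 mm long along the track's y, on a short stiff spring (16 N per mm); origin at the roller's middle, 35 mm out from the hinge along the arm and 12 mm under the arm's middle line
- refill (a joint): how far (m) the white refill drawer stands out of the diffuser's +y side: 0 = fully home (stop), 0.028 = fully out. It slides along the track's y axis and drags with about 5 N; at the stop the force climbs quickly: stop at 8 to 12 N. More would drag even the braked caddy along, over 25 N breaks it
- refill_face (a point): middle of the outer face of the refill drawer's front plate, 40 (x) x 26 (z) mm and 6 mm thick, middle 72 mm above the tray; pushed in along the track's -y
- cup: empty stainless steel cup, 68 mm across, 75 mm high, upright, beside the right front of the track; leave alone; origin under its middle
- opener: red plastic bottle cap opener lying flat, 115 mm long, 8 mm thick, beside the left front of the track; leave alone; origin under its middle
- remote: grey fan remote lying flat, 150 x 44 x 18 mm, left of the track; leave alone; origin under its middle
- ceramic_box: lidded ceramic box, 91 mm square, 74 mm high, right of the track; leave alone; origin under its middle
- clock: white alarm clock, 45 x 90 x 75 mm high, left of the track; leave alone; origin under its middle
- glasses_case: spectacle case lying flat, 60 x 155 x 36 mm, right of the track; leave alone; origin under its middle
- lotion: white lotion bottle, 48 mm across, 110 mm high, beyond the track; leave alone; origin under its middle

How it is judged:
On the way, in this order (a step that is already met when the one before it is completed fails the run):
1. the brake is set and let go: its shoe presses on the kerb with more than 7 N by itself (contact force between shoe and anything else above 7 N and contact force between the fingers and brake below 0.5 N), for 0.3 s.
2. the refill drawer is home (within 2 mm) while the brake is still on (value of joint refill below 0.002 m and contact force between shoe and anything else above 4 N), for 0.2 s.
3. the brake lever is back up and let go (value of joint brake below 0.3 rad and contact force between the fingers and brake below 0.5 N), for 0.2 s.
At the end, for the whole second after the job is handed in: The brake lever is up again (within 0.30 rad of its upper stop) and let go, its shoe clear of the kerb; the refill drawer is home (within 2 mm); the caddy stands within 15 mm of where it was; the bystanders were not disturbed (all of step 3 and value of joint refill below 0.002 m and distance of caddy_deck from where it was at the start of the episode below 0.015 m and contact force between shoe and anything else below 0.5 N); the robot touches nothing.
It fails at once if the brake is forced: its shoe is pressed on the kerb with more than 32 N (about 21 N at the pedal) (contact force between shoe and anything else above 32 N).
It fails at once if the refill drawer is pushed with more than 25 N (contact force between the fingers and refill above 25 N).
It fails at once if the caddy rolls more than 15 mm from where it stood (distance of caddy_deck from where it was at the start of the episode above 0.015 m).
It fails at once if a bystander is moved by more than 25 mm (distance of any of cup, opener, remote, ceramic_box, clock, glasses_case, lotion from where it was at the start of the episode above 0.025 m).
It fails at once if an upright bystander is tipped over (angle between any of cup, clock, lotion, ceramic_box's own z axis and vertical above 0.4 rad).
It also fails if it takes over 72 s, if anything falls off the work surface, if the arm or the gripper's body presses on something with over 40 N, if the wrist force passes 120 N, or if a joint passes its speed limit or range.

## Working session

There is one attempt and no reset: what is moved stays moved. The work goes in short steps, Python scripts to look and compute and a tool call to move; the robot and the scene stay as the last step left them, time stands still between calls to the robot, and variables do not carry over. Pictures are saved under pics/ and viewed, about 8 in all and at most 12, crops included, and the job is handed in when it is done.

Besides the shell and the picture viewer there is one more tool, called after "Emit:" as a command line: name --pt "numbers of a row" for each row, then --argument value for the rest. drive_tool: Moves the arm, as the interface text tells. Its arguments: {"type":"object","properties":{"plan":{"type":"array","items":{"type":"array","items":{"type":"number"}}},"fingers":{"type":"number"}},"required":["plan"]}

```bash
mkdir -p pics
cat > h.py <<'E'
import numpy as np, cv2
from scipy.spatial.transform import Rotation as R
from plant import status, viewer, manip
def cal(n):
    c=viewer.calibration(n); Rm=cv2.Rodrigues(np.array(c["rvec"],float))[0]; t=np.array(c["tvec"],float).ravel()
    return Rm,t,240/np.tan(np.radians(c["vfov"])/2),c["cx"],c["cy"]
def ray(k,u,v,fish=False):
    Rm,t,f,cx,cy=k; a,b=(u-cx)/f,(v-cy)/f
    if fish:
        r=np.hypot(a,b); s=np.sin(r)/max(r,1e-9); d=np.array([a*s,b*s,np.cos(r)])
    else: d=np.array([a,b,1.])
    return -Rm.T@t, Rm.T@d
def onz(k,u,v,z,fish=False):
    o,d=ray(k,u,v,fish); return o+d*(z-o[2])/d[2]
def proj(k,p):
    Rm,t,f,cx,cy=k; q=Rm@np.array(p)+t; return q[:2]/q[2]*f+[cx,cy]
E
python3 - <<'E'
from h import *
s=status.state(); print({k:np.round(v,3) for k,v in s.items()})
for n in("scene","top"):
    cv2.imwrite(f"pics/{n}0.png",viewer.grab_frame(n)); k=cal(n); print(n,-k[0].T@k[1],k[2:])
E
```

```text
{'time': np.float64(0.0), 'joint_pos': array([ 1.187,  0.053,  1.614,  0.   ,  1.476, -0.119]), 'joint_vel': array([-0.   ,  0.   ,  0.001, -0.002,  0.001,  0.001]), 'joint_efforts': array([ 1.0000e-03, -3.9367e+01, -3.7018e+01,  0.0000e+00,  7.0000e-03,
       -0.0000e+00]), 'tool_pos': array([0.163, 0.603, 0.217]), 'tool_rot': array([ 0.701,  0.093,  0.701, -0.094]), 'contact_force': array([ 0.278, -0.585,  0.328]), 'ft_torque': array([-0.004,  0.011,  0.016]), 'gripper_width': np.float64(0.999)}
scene [1.40991398 0.39742061 0.96089619] (np.float64(552.8923204785947), 322.1412333263544, 236.51223662402526)
top [ 0.37612407 -0.00839882  1.11586564] (np.float64(447.1868951720816), 312.05773114566534, 237.75273665284445)
```

View pics/scene0.png

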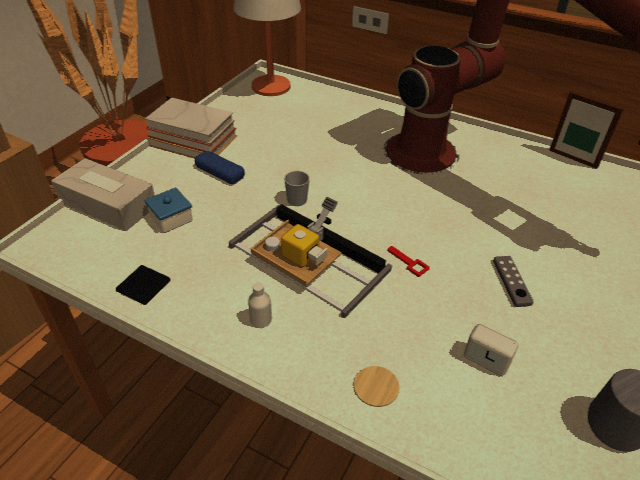

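View pics/top0.png

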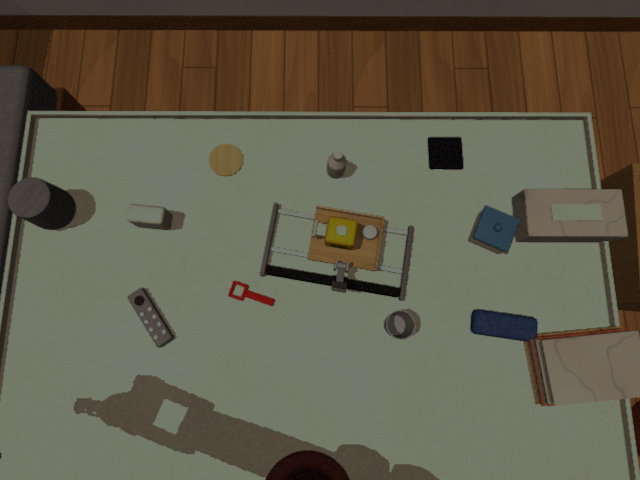

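The top view shows the caddy at about (345,240), the kerb from (266,272) to (402,292), the pedal at about (340,280) and the drawer face at about (318,229). The opener is at (250,293) and the cup at (399,323).

Run:
```python
from h import *
k=cal("top"); im=cv2.imread("pics/top0.png"); hsv=cv2.cvtColor(im,cv2.COLOR_BGR2HSV)
roi=np.zeros(im.shape[:2],np.uint8); roi[190:305,255:420]=255
def big(m,z,name):
    m=m&roi; c=max(cv2.findContours(m,0,2)[0],key=cv2.contourArea); r=cv2.minAreaRect(c)
    P=np.array([onz(k,*p,z) for p in cv2.boxPoints(r)])[:,:2]
    e=[np.linalg.norm(P[i]-P[i-1]) for i in (1,2)]
    j=1 if e[0]>e[1] else 2; d=P[j]-P[j-1]; d*=np.sign(d[1]); print(name,"centre",P.mean(0).round(4),"sides",np.round(e,3),"long-axis yaw from +y",np.degrees(np.arctan2(-d[0],d[1])).round(2)); return P
big(cv2.inRange(hsv,(0,0,0),(180,255,45)),.032,"kerb")
big(cv2.inRange(hsv,(5,60,90),(35,255,255)),.038,"deck+diff")
big(cv2.inRange(hsv,(22,180,90),(35,255,255)),.10,"diff")
cv2.imwrite("pics/topcrop.png",cv2.resize(im[195:300,255:420],None,fx=4.8,fy=4.8,interpolation=cv2.INTER_CUBIC))
```

```text
kerb centre [ 0.4953 -0.0563] sides [0.033 0.335] long-axis yaw from +y -10.41
deck+diff centre [ 0.6021 -0.0917] sides [0.139 0.175] long-axis yaw from +y -9.75
diff centre [ 0.6053 -0.0752] sides [0.061 0.066] long-axis yaw from +y -9.55
```

View pics/topcrop.png

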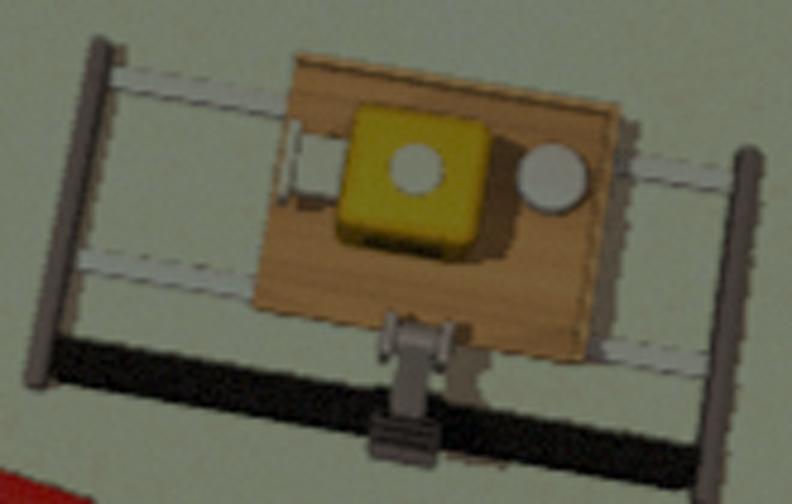

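Run:
```python
from h import *
k=cal("top"); a=np.radians(9.8); X=np.array([np.cos(a),-np.sin(a)]); Y=np.array([np.sin(a),np.cos(a)])
c=lambda u,v:(255+u/4.8,195+v/4.8)
P={"deck":(439,205,.038),"kerb":(375,415,.03),"hinge":(418,337,.06),"pedal":(405,440,.111),"face":(285,163,.085),"button":(415,168,.106),"trackmid":(400,270,.015)}
o=onz(k,*c(439,205),.038)[:2]
for n,(u,v,z) in P.items():
    p=onz(k,*c(u,v),z)[:2]; print(n,p.round(4),"rel deck",((p-o)@X).round(4),((p-o)@Y).round(4))
for n,q in {"cup":(399,323,.075),"opener":(253,294,.005)}.items(): p=onz(k,*q)[:2]; print(n,p.round(3),((p-o)@X).round(3),((p-o)@Y).round(3))
s=status.state(); M=R.from_quat(np.roll(s["tool_rot"],-1)).as_matrix(); print(M.round(3))
```

```text
deck [ 0.6015 -0.0932] rel deck 0.0 0.0
kerb [ 0.4944 -0.0601] rel deck -0.1112 0.0144
hinge [ 0.5299 -0.0803] rel deck -0.0727 0.0006
pedal [ 0.4739 -0.0702] rel deck -0.1296 0.0009
face [ 0.6125 -0.0139] rel deck -0.0026 0.08
button [ 0.6054 -0.0765] rel deck 0.0011 0.0171
trackmid [ 0.5716 -0.0743] rel deck -0.0326 0.0136
cup [ 0.395 -0.208] -0.184 -0.148
opener [0.465 0.137] -0.173 0.204
[[-0.001  0.262  0.965]
 [-0.002  0.965 -0.262]
 [-1.    -0.002 -0.   ]]
```

Emit:
drive_tool --pt "0 -0.036 0.027 0" --pt "0 -0.072 0.054 0" --pt "0 -0.108 0.081 0" --pt "0 -0.144 0.108 0" --pt "0 -0.18 0.135 0" --pt "0 -0.216 0.162 0" --pt "0 -0.252 0.189 -0.1" --pt "0 -0.288 0.216 -0.2" --pt "0 -0.324 0.243 -0.3" --pt "0 -0.36 0.27 -0.4" --pt "0 -0.396 0.297 -0.5" --pt "0 -0.43 0.324 -0.675" --fingers 0

```text
time: 1.3
tool_pos: [0.3638, 0.1016, 0.2184]
tool_rot: [0.705, 0.06, 0.704, -0.06]
contact_force: [1.5, 0.4, -1.2]
gripper_width: -0.003
```

Emit:
drive_tool --pt "0 -0.041 0.024 0" --pt "0 -0.082 0.048 0" --pt "0 -0.123 0.072 0" --pt "0 -0.164 0.096 0" --pt "0 -0.164 0.096 0" --pt "0 -0.164 0.096 0"

```text
time: 1.9
tool_pos: [0.4302, -0.0753, 0.2179]
tool_rot: [0.704, 0.061, 0.705, -0.061]
contact_force: [-0.0, 0.3, -0.5]
gripper_width: 0.003
```

Run:
```python
from h import *
s=status.state(); k=cal("wrist"); im=viewer.grab_frame("wrist"); cv2.imwrite("pics/w1.png",im)
np.savez("w1.npz",R=k[0],t=k[1],f=k[2:])
print(s["time"],s["tool_pos"],s["contact_force"],-k[0].T@k[1],k[0].T[:,2],k[2:])
print(R.from_quat(np.roll(s["tool_rot"],-1)).as_matrix().round(3))
```

```text
1.9 [ 0.43015898 -0.07525227  0.21789909] [-0.04742087  0.28612059 -0.49514327] [ 0.36703202 -0.06458323  0.37316374] [ 0.25215848 -0.04374905 -0.9666965 ] (np.float64(371.64829954431775), 324.51294970455257, 236.5426876089202)
[[-0.002  0.172  0.985]
 [ 0.001  0.985 -0.172]
 [-1.     0.001 -0.002]]
```

View pics/w1.png

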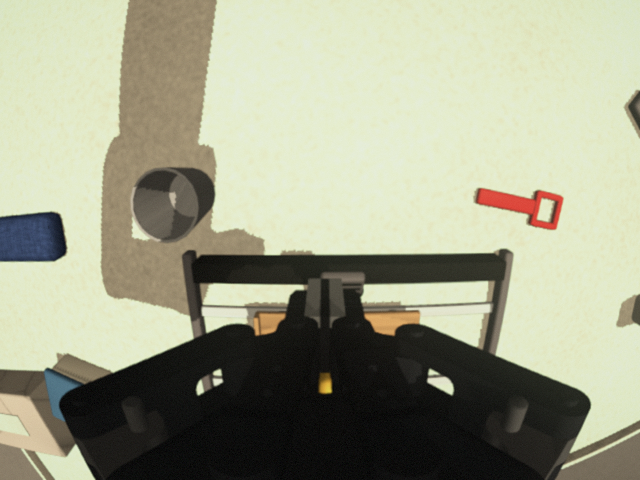

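The wrist view shows the pedal's outer edge just beyond the fingertips, around columns 322–365 and rows 272–292. The kerb is behind it, from column 195 to 505.

Run:
```python
from h import *
k=cal("wrist"); a=np.radians(9.8); X=np.array([np.cos(a),-np.sin(a)]); Y=np.array([np.sin(a),np.cos(a)])
o=np.array([.6015,-.0932])
for u,v in [(322,273),(365,275),(365,290),(343,282)]:
  for z in (.09,.115):
    p=onz(k,u,v,z,True)[:2]; print(u,v,z,p.round(4),((p-o)@X).round(4),((p-o)@Y).round(4))
im=cv2.imread("pics/w1.png"); A=cv2.resize(im[245:345,250:390],None,fx=4,fy=4,interpolation=cv2.INTER_CUBIC)
s=cv2.imread("pics/scene0.png"); B=cv2.resize(s[185:285,245:345],None,fx=4,fy=4,interpolation=cv2.INTER_CUBIC)
A=cv2.resize(A,(400,400*100//140)) if 0 else A[:, :400]
cv2.imwrite("pics/c2.png",np.hstack([A,B]))
# predicted scene location of pedal for various lever angles
ks=cal("scene"); h=np.r_[o-.065*X,.055]
for th in (0,.15,.3,.5):
  e=.8727-th; print(th,[ (( proj(ks,h+np.r_[-r*np.cos(e)*X,r*np.sin(e)])-[245,185])*4+[400,0]).round(0) for r in (0,.059,.073,.087)])
```

```text
322 273 0.09 [ 0.4708 -0.0837] -0.1305 -0.0129
322 273 0.115 [ 0.4616 -0.082 ] -0.1398 -0.0128
365 275 0.09 [ 0.4786 -0.0495] -0.1286 0.0222
365 275 0.115 [ 0.4687 -0.0507] -0.1381 0.0193
365 290 0.09 [ 0.4918 -0.0512] -0.1152 0.0227
365 290 0.115 [ 0.4808 -0.0524] -0.1259 0.0197
343 282 0.09 [ 0.4815 -0.0681] -0.1225 0.0043
343 282 0.115 [ 0.4714 -0.0678] -0.1326 0.0029
0 [array([668., 186.]), array([708.,  99.]), array([717.,  78.]), array([727.,  56.])]
0.15 [array([668., 186.]), array([714., 101.]), array([725.,  81.]), array([736.,  61.])]
0.3 [array([668., 186.]), array([719., 106.]), array([731.,  87.]), array([743.,  68.])]
0.5 [array([668., 186.]), array([724., 114.]), array([737.,  97.]), array([750.,  81.])]
```

View pics/c2.png

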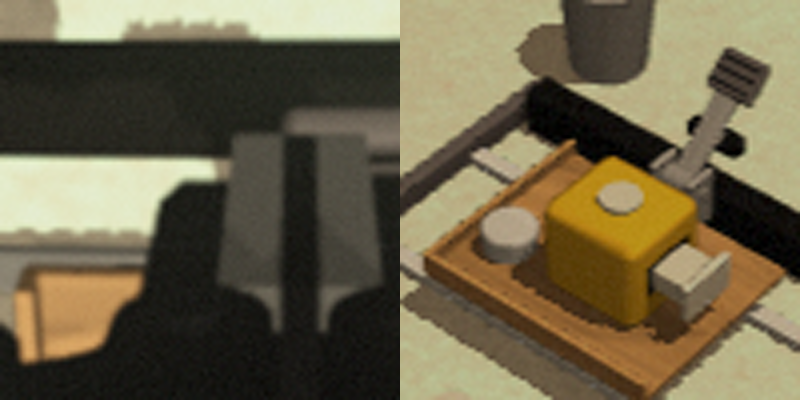

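Run:
```python
from h import *
kt,ks=cal("top"),cal("scene"); a=np.radians(9.8); X=np.array([np.cos(a),-np.sin(a)]); Y=np.array([np.sin(a),np.cos(a)])
c=lambda u,v:(255+u/4.8,195+v/4.8); d=lambda u,v:(245+(u-400)/4,185+v/4)
def tri(p,q):
    o1,a1=ray(kt,*p);o2,a2=ray(ks,*q); s=np.linalg.lstsq(np.c_[a1,-a2],o2-o1,rcond=None)[0]
    A,B=o1+s[0]*a1,o2+s[1]*a2; return (A+B)/2,np.linalg.norm(A-B)
T=np.array([.4302,-.0753])
for n,p,q in [("pedal",(404,440),(738,77)),("pedal end L",(370,450),(769,72)),("pedal end R",(437,462),(729,48)),("button",(415,168),(620,199)),("plate top +x",(291,122),(683,289)),("plate top -x",(279,200),(729,256))]:
    P,e=tri(c(*p),d(*q)); r=P[:2]-T; print(n,P.round(4),"gap",e.round(4),"from TCP X,Y",(r@X).round(4),(r@Y).round(4))
```

```text
pedal [ 0.4745 -0.0695  0.1014] gap 0.0018 from TCP X,Y 0.0426 0.0132
pedal end L [ 0.4687 -0.0524  0.1084] gap 0.0034 from TCP X,Y 0.0341 0.0291
pedal end R [ 0.463  -0.0833  0.1108] gap 0.0039 from TCP X,Y 0.0336 -0.0023
button [ 0.606  -0.0762  0.1023] gap 0.0012 from TCP X,Y 0.1734 0.029
plate top +x [ 0.6342 -0.0176  0.0825] gap 0.0017 from TCP X,Y 0.1913 0.0916
plate top -x [ 0.595  -0.0106  0.0788] gap 0.001 from TCP X,Y 0.1513 0.0918
```

Emit:
drive_tool --pt "0 0.007 0.021 0" --pt "0 0.0134 0.042 0" --pt "0.025 0.0134 0.042 0" --pt "0.05 0.0134 0.042 0" --pt "0.076 0.0134 0.042 0" --pt "0.076 0.0134 0.042 0" --pt "0.076 0.0134 0.042 0"

```text
time: 2.65
tool_pos: [0.4738, -0.0672, 0.1428]
tool_rot: [0.704, 0.06, 0.705, -0.059]
contact_force: [-0.3, -0.1, 0.4]
gripper_width: -0.003
```

Run:
```python
from h import *
im=viewer.grab_frame("wrist"); t=viewer.grab_frame("top")
A=cv2.resize(im[200:400,220:420],(400,400)); B=cv2.resize(t[220:300,300:380],(400,400),interpolation=cv2.INTER_CUBIC)
cv2.imwrite("pics/c3.png",np.hstack([A,B])); print(status.state()["contact_force"])
```

```text
[-0.54357127  0.76945704 -0.10809266]
```

View pics/c3.png

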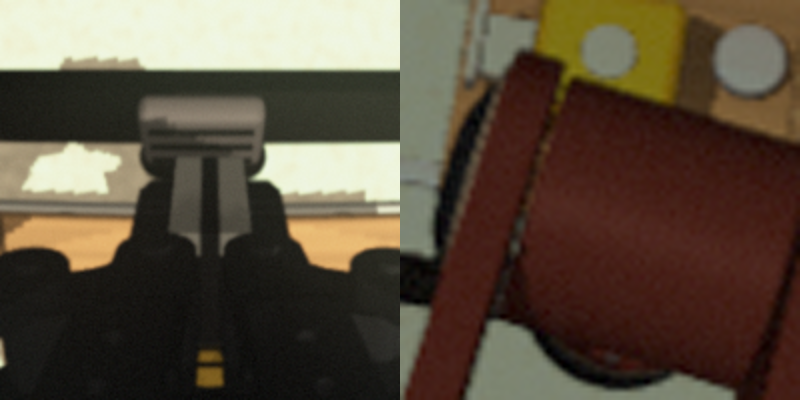

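The pedal lies right under the fingertips and is centred about 2 mm to −y of the tool, at crop column 203 against 209. I'll descend along its arc.

Emit:
drive_tool --pt "0.009 -0.002 -0.002 0" --pt "0.018 -0.002 -0.005 0" --pt "0.025 -0.002 -0.009 0" --pt "0.031 -0.002 -0.0115 0" --pt "0.037 -0.002 -0.0135 0" --pt "0.043 -0.002 -0.015 0" --pt "0.043 -0.002 -0.015 0"

```text
time: 3.45
tool_pos: [0.4574, -0.0676, 0.0992]
tool_rot: [0.703, 0.06, 0.706, -0.06]
contact_force: [-5.7, 1.1, 2.8]
gripper_width: -0.001
```

Run:
```python
from h import *
d=np.load("w1.npz"); k=(d["R"],d["t"],*d["f"]); a=np.radians(9.8); X=np.array([np.cos(a),-np.sin(a)]);Y=np.array([np.sin(a),np.cos(a)])
for u,v in [(305,279),(342,279),(324,279)]:
  for z in (.201,.214):
    r=onz(k,u,v,z,True)[:2]-[.4302,-.0753]; print(u,v,z,(r@X).round(4),(r@Y).round(4))
k=cal("wrist"); s=status.state(); print(s["contact_force"],s["tool_pos"])
im=viewer.grab_frame("wrist")
cv2.imwrite("pics/c4.png",cv2.resize(im[200:400,220:420],(500,500)))
```

```text
305 279 0.201 0.0033 -0.01
305 279 0.214 -0.0018 -0.0092
342 279 0.201 0.0033 0.0084
342 279 0.214 -0.0017 0.0078
324 279 0.201 0.0033 -0.0005
324 279 0.214 -0.0018 -0.0005
[-5.68636753  1.10484206  2.84411917] [ 0.45738075 -0.06760144  0.09917705]
```

View pics/c4.png

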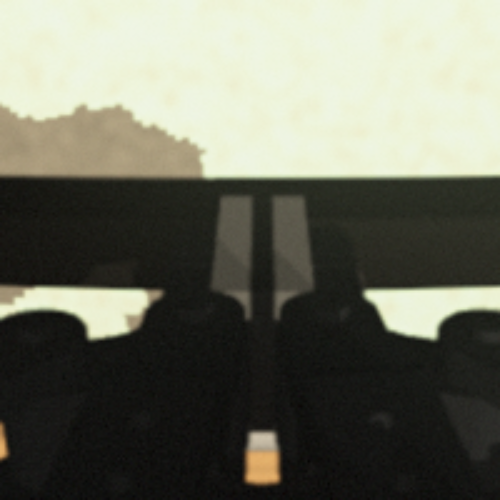

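Run:
```python
from h import *
s=viewer.grab_frame("scene"); cv2.imwrite("pics/s2.png",cv2.resize(s[150:290,230:400],None,fx=4.2,fy=4.2,interpolation=cv2.INTER_CUBIC))
```

```text
(no output)
```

View pics/s2.png

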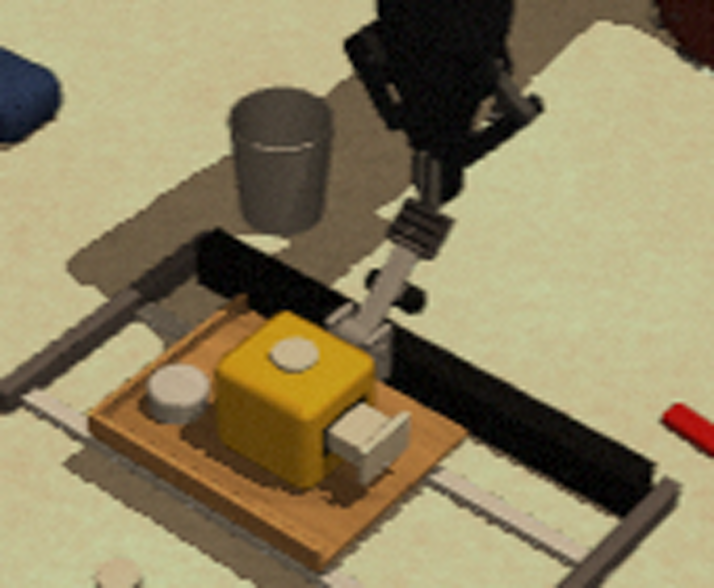

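The scene view shows the fingers slipped past the pedal's outer end and now hang outside it. The lever is slightly lowered. I'll back off, rise and come down further inward.

Emit:
drive_tool --pt "0 0 -0.004 0" --pt "-0.02 0 -0.006 0" --pt "-0.05 0 -0.006 0" --pt "-0.05 0 0.01 0" --pt "-0.05 0 0.02 0" --pt "-0.03 0 0.02 0" --pt "-0.02 0 0.02 0" --pt "-0.02 0 0.02 0"

```text
time: 4.35
tool_pos: [0.4767, -0.0706, 0.1165]
tool_rot: [0.702, 0.061, 0.707, -0.06]
contact_force: [0.5, -0.1, 0.0]
gripper_width: -0.003
```

Run:
```python
from h import *
im=viewer.grab_frame("wrist"); s=viewer.grab_frame("scene")
A=cv2.resize(im[200:350,245:395],(400,400)); B=cv2.resize(s[160:260,290:390],(400,400),interpolation=cv2.INTER_CUBIC)
cv2.imwrite("pics/c5.png",np.hstack([A,B])); print(status.state()["contact_force"])
```

```text
[ 0.63630362  0.85515622 -0.04582166]
```

View pics/c5.png

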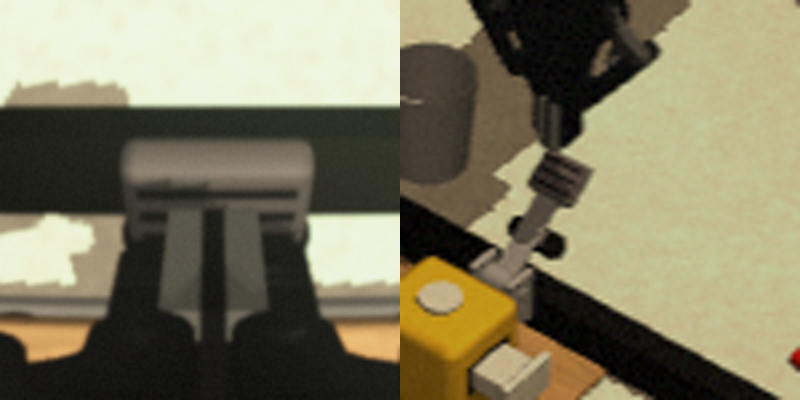

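Run:
```python
from h import *
ks=cal("scene"); kw=cal("wrist"); s=status.state(); p=np.array(s["tool_pos"]); a=np.radians(9.8); X=np.array([np.cos(a),-np.sin(a)]);Y=np.array([np.sin(a),np.cos(a)])
for dz in (-.0,.01,.017): 
  for dx in (-.011,.0,.011): print(dz,dx,(((proj(ks,p+np.r_[dx*X,-dz]))-[290,160])*4+[400,0]).round(0))
d=lambda u,v:(290+(u-400)/4,160+v/4); w=lambda u,v:(245+u/400*150,200+v/400*150)
def tri(r1,r2):
    (o1,a1),(o2,a2)=r1,r2; t=np.linalg.lstsq(np.c_[a1,-a2],o2-o1,rcond=None)[0]
    A,B=o1+t[0]*a1,o2+t[1]*a2; return (A+B)/2-p,np.linalg.norm(A-B)
for n,q,r in [("end +y",(313,148),(592,171)),("end -y",(122,148),(552,151)),("end top edge mid",(218,186),(567,173))]:
    P,e=tri(ray(kw,*w(*q),True),ray(ks,*d(*r))); print(n,"rel TCP X,Y,z",(P[:2]@X).round(4),(P[:2]@Y).round(4),P[2].round(4),"gap",e.round(4))
```

```text
-0.0 -0.011 [563. 148.]
-0.0 0.0 [552. 157.]
-0.0 0.011 [541. 166.]
0.01 -0.011 [563. 161.]
0.01 0.0 [552. 170.]
0.01 0.011 [541. 179.]
0.017 -0.011 [562. 170.]
0.017 0.0 [551. 179.]
0.017 0.011 [540. 188.]
end +y rel TCP X,Y,z -0.0126 0.0188 -0.0087 gap 0.0037
end -y rel TCP X,Y,z -0.0129 -0.0134 -0.009 gap 0.0059
end top edge mid rel TCP X,Y,z -0.005 0.0037 -0.0126 gap 0.0069
```

The pedal end triangulates to about 9 mm below the TCP and 13 mm outward of it. The closed fingertips must therefore end about level with the TCP. The earlier approach was just too far out. I'll descend here with force checks.

Emit:
drive_tool --pt "0.006 0 -0.002 0" --pt "0.011 0 -0.002 0" --pt "0.017 0 -0.004 0" --pt "0.022 0 -0.007 0" --pt "0.022 0 -0.007 0"

```text
time: 4.95
tool_pos: [0.4715, -0.07, 0.0974]
tool_rot: [0.704, 0.06, 0.705, -0.06]
contact_force: [-0.9, 0.5, 0.4]
gripper_width: -0.005
```

Emit:
drive_tool --pt "0.003 0 0 0" --pt "0.006 0 0 0" --pt "0.006 0 0 0"

```text
time: 5.25
tool_pos: [0.4726, -0.0703, 0.0921]
tool_rot: [0.705, 0.06, 0.704, -0.06]
contact_force: [0.8, 0.6, 3.5]
gripper_width: 0.005
```

Emit:
drive_tool --pt "0.002 0 -0.001 0" --pt "0.004 0 -0.002 0" --pt "0.006 0 -0.003 0" --pt "0.006 0 -0.003 0"

```text
time: 5.65
tool_pos: [0.4691, -0.0697, 0.0858]
tool_rot: [0.705, 0.06, 0.704, -0.06]
contact_force: [0.3, 0.4, 3.5]
gripper_width: -0.001
```

Run:
```python
from h import *
im=viewer.grab_frame("wrist"); s=viewer.grab_frame("scene")
A=cv2.resize(im[200:350,245:395],(400,400)); B=cv2.resize(s[160:260,290:390],(400,400),interpolation=cv2.INTER_CUBIC)
cv2.imwrite("pics/c6.png",np.hstack([A,B])); print(status.state()["contact_force"])
```

```text
[ 0.00421424 -0.61466978  4.16318145]
```

View pics/c6.png

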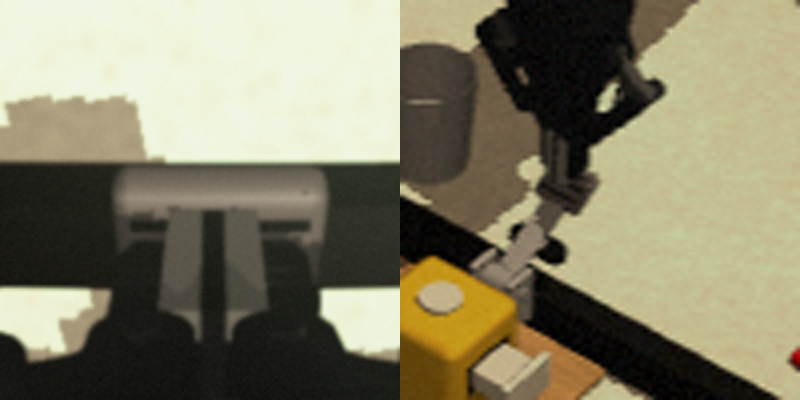

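Emit:
drive_tool --pt "0.002 0 -0.0005 0" --pt "0.004 0 -0.001 0" --pt "0.006 0 -0.0015 0" --pt "0.008 0 -0.002 0" --pt "0.008 0 -0.002 0"

```text
time: 6.25
tool_pos: [0.4668, -0.0692, 0.0775]
tool_rot: [0.704, 0.06, 0.705, -0.06]
contact_force: [-0.8, 0.6, 2.7]
gripper_width: 0.001
```

Emit:
drive_tool --pt "0.001 0 -0.0002 0" --pt "0.002 0 -0.0004 0" --pt "0.002 0 -0.0004 0"

```text
time: 6.55
tool_pos: [0.4665, -0.0691, 0.0757]
tool_rot: [0.704, 0.06, 0.705, -0.06]
contact_force: [-1.5, -0.3, 4.3]
gripper_width: 0.002
```

Emit:
drive_tool --pt "0.001 0 -0.0002 0" --pt "0.002 0 -0.0004 0" --pt "0.002 0 -0.0004 0"

```text
time: 6.85
tool_pos: [0.466, -0.069, 0.0736]
tool_rot: [0.704, 0.06, 0.705, -0.06]
contact_force: [-0.6, -0.1, 4.3]
gripper_width: 0.0
```

Emit:
drive_tool --pt "0.001 0 -0.0002 0" --pt "0.0025 0 -0.0004 0" --pt "0.0025 0 -0.0004 0"

```text
time: 7.15
tool_pos: [0.4656, -0.069, 0.071]
tool_rot: [0.704, 0.06, 0.705, -0.06]
contact_force: [-1.0, 0.0, 4.6]
gripper_width: -0.002
```

Emit:
drive_tool --pt "0.001 0 0 0" --pt "0.002 0 0 0" --pt "0.002 0 0 0"

```text
time: 7.45
tool_pos: [0.4656, -0.0689, 0.069]
tool_rot: [0.704, 0.06, 0.705, -0.06]
contact_force: [-1.3, -0.2, 3.9]
gripper_width: 0.001
```

Emit:
drive_tool --pt "0.001 0 0 0" --pt "0.002 0 0 0" --pt "0.002 0 0 0"

```text
time: 7.75
tool_pos: [0.4656, -0.069, 0.067]
tool_rot: [0.704, 0.06, 0.705, -0.06]
contact_force: [-2.2, 0.1, 4.9]
gripper_width: 0.001
```

Emit:
drive_tool --pt "0.001 0 0 0" --pt "0.002 0 0 0" --pt "0.002 0 0 0"

```text
time: 8.05
tool_pos: [0.4655, -0.0689, 0.0649]
tool_rot: [0.704, 0.06, 0.705, -0.06]
contact_force: [-2.2, 1.1, 4.0]
gripper_width: -0.002
```

Emit:
drive_tool --pt "0.001 0 -0.0003 0" --pt "0.002 0 -0.0006 0" --pt "0.002 0 -0.0006 0"

```text
time: 8.35
tool_pos: [0.465, -0.0689, 0.063]
tool_rot: [0.704, 0.06, 0.705, -0.06]
contact_force: [-1.7, 0.8, 4.1]
gripper_width: 0.001
```

Emit:
drive_tool --pt "0.001 0 -0.0003 0" --pt "0.002 0 -0.0005 0" --pt "0.002 0 -0.0005 0"

```text
time: 8.65
tool_pos: [0.4645, -0.0688, 0.0609]
tool_rot: [0.704, 0.06, 0.705, -0.06]
contact_force: [-1.3, 0.3, 4.7]
gripper_width: -0.003
```

Emit:
drive_tool --pt "0.001 0 -0.0002 0" --pt "0.002 0 -0.0003 0" --pt "0.002 0 -0.0003 0"

```text
time: 8.95
tool_pos: [0.464, -0.0687, 0.0589]
tool_rot: [0.704, 0.06, 0.705, -0.06]
contact_force: [-2.2, -0.1, 3.8]
gripper_width: 0.001
```

Emit:
drive_tool --pt "0.001 0 -0.0002 0" --pt "0.002 0 -0.0003 0" --pt "0.002 0 -0.0003 0"

```text
time: 9.25
tool_pos: [0.4638, -0.0687, 0.0569]
tool_rot: [0.704, 0.06, 0.705, -0.06]
contact_force: [-2.8, -0.3, 3.6]
gripper_width: 0.001
```

Emit:
drive_tool --pt "0.001 0 0 0" --pt "0.002 0 0 0" --pt "0.002 0 0 0"

```text
time: 9.55
tool_pos: [0.4639, -0.0687, 0.0549]
tool_rot: [0.704, 0.06, 0.705, -0.06]
contact_force: [-2.7, 0.0, 4.1]
gripper_width: -0.003
```

Emit:
drive_tool --pt "0.001 0 0 0" --pt "0.002 0 0 0" --pt "0.002 0 0 0"

```text
time: 9.85
tool_pos: [0.4639, -0.0687, 0.0529]
tool_rot: [0.704, 0.06, 0.705, -0.06]
contact_force: [-2.8, 0.4, 4.6]
gripper_width: 0.002
```

Emit:
drive_tool --pt "0.001 0 0 0" --pt "0.002 0 0 0" --pt "0.002 0 0 0"

```text
time: 10.15
tool_pos: [0.4639, -0.0687, 0.0509]
tool_rot: [0.704, 0.06, 0.705, -0.06]
contact_force: [-1.6, 0.6, 4.2]
gripper_width: 0.0
```

Run:
```python
from h import *
im=viewer.grab_frame("wrist"); s=viewer.grab_frame("scene")
A=cv2.resize(im[200:350,245:395],(400,400)); B=cv2.resize(s[170:250,300:380],(400,400),interpolation=cv2.INTER_CUBIC)
cv2.imwrite("pics/c7.png",np.clip(np.hstack([A,B]).astype(float)*1.6,0,255).astype(np.uint8))
```

```text
(no output)
```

View pics/c7.png

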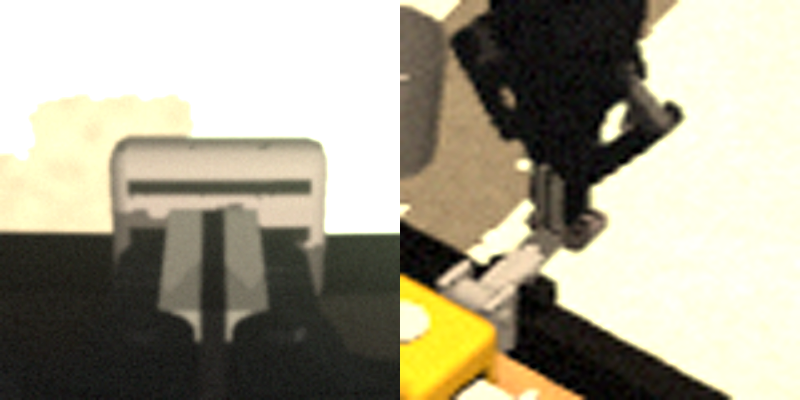

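The lever is now about level, with the fingertips on the pedal's middle and inner half and the shoe not yet on the kerb. I'll keep feeling downwards.

Emit:
drive_tool --pt "0.001 0 0 0" --pt "0.002 0 0 0" --pt "0.002 0 0 0"

```text
time: 10.55
tool_pos: [0.4639, -0.0687, 0.0489]
tool_rot: [0.704, 0.06, 0.705, -0.06]
contact_force: [-2.5, -0.5, 4.0]
gripper_width: -0.001
```

Emit:
drive_tool --pt "0.001 0 0 0" --pt "0.002 0 0 0" --pt "0.002 0 0 0"

```text
time: 10.85
tool_pos: [0.464, -0.0687, 0.0469]
tool_rot: [0.704, 0.06, 0.705, -0.06]
contact_force: [-2.7, 0.8, 3.0]
gripper_width: -0.0
```

Emit:
drive_tool --pt "0.001 0 0 0" --pt "0.002 0 0 0" --pt "0.002 0 0 0"

```text
time: 11.15
tool_pos: [0.464, -0.0687, 0.0451]
tool_rot: [0.704, 0.06, 0.705, -0.06]
contact_force: [-3.4, 0.7, 4.5]
gripper_width: -0.003
```

Emit:
drive_tool --pt "0.001 0 0 0" --pt "0.002 0 0 0" --pt "0.002 0 0 0"

```text
time: 11.45
tool_pos: [0.464, -0.0687, 0.0431]
tool_rot: [0.704, 0.06, 0.705, -0.06]
contact_force: [-3.9, 0.7, 4.8]
gripper_width: -0.002
```

Emit:
drive_tool --pt "0.001 0 0.0002 0" --pt "0.002 0 0.0003 0" --pt "0.002 0 0.0003 0"

```text
time: 11.75
tool_pos: [0.4643, -0.0688, 0.0412]
tool_rot: [0.704, 0.06, 0.705, -0.06]
contact_force: [-2.5, 1.4, 5.1]
gripper_width: 0.002
```

Emit:
drive_tool --pt "0.001 0 0.0002 0" --pt "0.002 0 0.0003 0" --pt "0.002 0 0.0003 0"

```text
time: 12.05
tool_pos: [0.4644, -0.0688, 0.04]
tool_rot: [0.704, 0.06, 0.705, -0.06]
contact_force: [-7.1, 1.6, 11.4]
gripper_width: -0.001
```

Emit:
drive_tool --pt "0 0 0 0" --pt "0 0 0 0"

```text
time: 12.25
tool_pos: [0.4644, -0.0688, 0.0399]
tool_rot: [0.704, 0.06, 0.705, -0.06]
contact_force: [-7.4, 1.4, 11.1]
gripper_width: -0.0
```

Emit:
drive_tool --pt "0.0004 0 0 0" --pt "0.0004 0 0 0"

```text
time: 12.45
tool_pos: [0.4644, -0.0688, 0.0399]
tool_rot: [0.704, 0.06, 0.705, -0.06]
contact_force: [-8.3, 2.0, 13.5]
gripper_width: 0.002
```

Brake set with about 14 N equivalent at the pedal. Now I'll lift clear.

Emit:
drive_tool --pt "-0.01 0 0 0" --pt "-0.04 0 0 0" --pt "-0.08 0 0 0" --pt "-0.12 0 0 0" --pt "-0.12 0 0 0" --pt "-0.12 0 0 0" --pt "-0.12 0 0 0"

```text
time: 13.15
tool_pos: [0.464, -0.0686, 0.1573]
tool_rot: [0.704, 0.06, 0.705, -0.06]
contact_force: [-0.4, 0.1, -0.3]
gripper_width: 0.003
```

Emit:
drive_tool --pt "0 0.02 0.02 1" --pt "0 0.04 0.04 2" --pt "0 0.06 0.06 3" --pt "0 0.08 0.08 4" --pt "0 0.1 0.1 5" --pt "0 0.123 0.12 6" --pt "0 0.123 0.138 7" --pt "0 0.123 0.138 8" --pt "0 0.123 0.138 9" --pt "0 0.123 0.138 10" --pt "0 0.123 0.138 11" --pt "0 0.123 0.138 11.25"

```text
time: 14.35
tool_pos: [0.6203, 0.0291, 0.1558]
tool_rot: [-0.454, -0.54, -0.456, 0.542]
contact_force: [-0.2, 0.6, 0.0]
gripper_width: 0.001
```

Run:
```python
from h import *
s=status.state(); print(s["joint_pos"],s["tool_pos"],s["contact_force"]); M=R.from_quat(np.roll(s["tool_rot"],-1)).as_matrix(); print(M.round(3))
im=viewer.grab_frame("wrist"); cal_=cal("wrist"); np.savez("w2.npz",R=cal_[0],t=cal_[1],f=cal_[2:])
sc=viewer.grab_frame("scene"); B=cv2.resize(sc[180:280,280:380],(320,320),interpolation=cv2.INTER_CUBIC)
A=cv2.resize(im[180:400,180:480],(480,352)); C=np.zeros((352,800,3),np.uint8); C[:,:480]=A; C[:320,480:]=B; cv2.imwrite("pics/c8.png",C)
```

```text
[-7.29784219e-02  9.12720762e-02  1.67898081e+00  8.14963946e-05
  1.37543120e+00  1.00680087e-01] [0.62028646 0.02907339 0.15578134] [-0.21145551  0.57731696  0.0047773 ]
[[-0.004  0.985 -0.173]
 [ 0.    -0.173 -0.985]
 [-1.    -0.004  0.   ]]
```

View pics/c8.png

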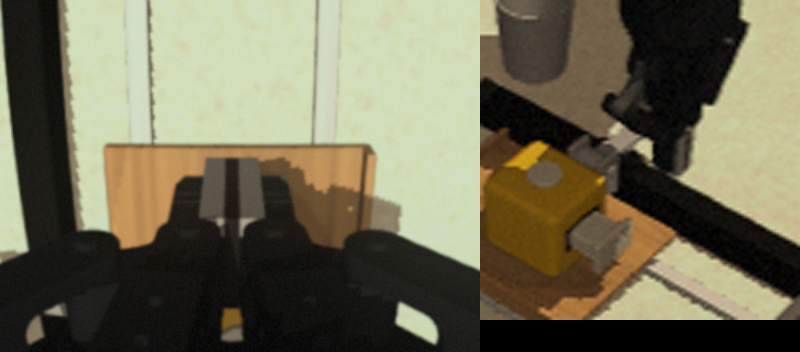

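Emit:
drive_tool --pt "0.03 0.001 0 0" --pt "0.06 0.001 0 0" --pt "0.088 0.001 0 0" --pt "0.088 0.001 0.01 0" --pt "0.088 0.001 0.02 0" --pt "0.088 0.001 0.02 0"

```text
time: 15.05
tool_pos: [0.6201, 0.0074, 0.0724]
tool_rot: [0.456, 0.542, 0.454, -0.541]
contact_force: [-0.2, 0.3, 0.9]
gripper_width: 0.004
```

Emit:
drive_tool --pt "0 0 0.002 0" --pt "0 0 0.004 0" --pt "0 0 0.006 0" --pt "0 0 0.006 0"

```text
time: 15.45
tool_pos: [0.6183, 0.003, 0.0712]
tool_rot: [0.456, 0.541, 0.455, -0.541]
contact_force: [-0.4, 0.6, -0.4]
gripper_width: 0.003
```

Emit:
drive_tool --pt "0 0 0.002 0" --pt "0 0 0.004 0" --pt "0 0 0.006 0" --pt "0 0 0.006 0"

```text
time: 15.85
tool_pos: [0.6171, -0.0027, 0.0707]
tool_rot: [0.455, 0.541, 0.456, -0.541]
contact_force: [0.2, 1.1, -0.3]
gripper_width: 0.002
```

Emit:
drive_tool --pt "0 0 0.0015 0" --pt "0 0 0.003 0" --pt "0 0 0.0045 0" --pt "0 0 0.0045 0"

```text
time: 16.25
tool_pos: [0.6164, -0.0069, 0.0708]
tool_rot: [0.455, 0.541, 0.456, -0.541]
contact_force: [-0.8, 4.8, 1.2]
gripper_width: 0.0
```

Emit:
drive_tool --pt "0 0 0.002 0" --pt "0 0 0.004 0" --pt "0 0 0.006 0" --pt "0 0 0.008 0" --pt "0 0 0.01 0" --pt "0 0 0.012 0" --pt "0 0 0.012 0"

```text
time: 16.95
tool_pos: [0.6142, -0.0195, 0.0707]
tool_rot: [-0.456, -0.541, -0.455, 0.541]
contact_force: [0.8, 3.1, 1.2]
gripper_width: 0.003
```

Emit:
drive_tool --pt "0 0 0.001 0" --pt "0 0 0.002 0" --pt "0 0 0.002 0"

```text
time: 17.25
tool_pos: [0.614, -0.0211, 0.0707]
tool_rot: [-0.456, -0.541, -0.456, 0.541]
contact_force: [-1.5, 4.2, 1.6]
gripper_width: 0.002
```

Run:
```python
from h import *
a=cv2.imread("pics/scene0.png"); b=viewer.grab_frame("scene")
def m(i):
    h=cv2.cvtColor(i,cv2.COLOR_BGR2HSV); k=cv2.inRange(h,(18,170,60),(35,255,255)); k[:200]=0;k[280:]=0;k[:,:260]=0;k[:,350:]=0
    p=np.argwhere(k); return p.mean(0)[::-1],len(p),p.min(0)[::-1],p.max(0)[::-1]
print(m(a),m(b)); ks=cal("scene"); print(proj(ks,(.606,-.076,.07)),proj(ks,(.6077,-.0662,.07)),"= +10mm Y")
c=[a[215:285,245:290],b[205:295,235:300]]; r=cv2.matchTemplate(c[1],c[0],cv2.TM_CCOEFF_NORMED); print(cv2.minMaxLoc(r))
```

```text
(array([298.27300303, 244.62184024]), 989, array([281, 224]), array([318, 266])) (array([295.18781095, 246.24378109]), 804, array([281, 224]), array([313, 266]))
[299.96158485 244.93912919] [303.24872746 246.81537147] = +10mm Y
(0.14728175103664398, 0.6911979913711548, (11, 0), (10, 10))
```

Emit:
drive_tool --pt "0 0 0.001 0" --pt "0 0 0.002 0" --pt "0 0 0.002 0"

```text
time: 17.6
tool_pos: [0.6136, -0.0231, 0.0708]
tool_rot: [0.456, 0.541, 0.456, -0.541]
contact_force: [0.7, 4.0, 1.7]
gripper_width: -0.001
```

Emit:
drive_tool --pt "0 0 0.001 0" --pt "0 0 0.002 0" --pt "0 0 0.002 0"

```text
time: 17.9
tool_pos: [0.6133, -0.0251, 0.0707]
tool_rot: [-0.456, -0.541, -0.456, 0.541]
contact_force: [0.4, 4.4, 1.9]
gripper_width: -0.006
```

Emit:
drive_tool --pt "0 0 0.001 0" --pt "0 0 0.002 0" --pt "0 0 0.002 0"

```text
time: 18.2
tool_pos: [0.6129, -0.0271, 0.0707]
tool_rot: [-0.456, -0.541, -0.456, 0.541]
contact_force: [0.2, 4.9, 1.5]
gripper_width: -0.0
```

Emit:
drive_tool --pt "0 0 0.001 0" --pt "0 0 0.0015 0" --pt "0 0 0.0015 0"

```text
time: 18.5
tool_pos: [0.6128, -0.0276, 0.0708]
tool_rot: [0.455, 0.541, 0.456, -0.54]
contact_force: [0.6, 6.8, 2.5]
gripper_width: -0.003
```

Emit:
drive_tool --pt "0 0 0.0005 0" --pt "0 0 0.0005 0"

```text
time: 18.7
tool_pos: [0.6128, -0.0277, 0.0707]
tool_rot: [0.455, 0.541, 0.456, -0.54]
contact_force: [1.1, 8.7, 1.9]
gripper_width: 0.001
```

Emit:
drive_tool --pt "0 0 0.0003 0" --pt "0 0 0.0003 0" --pt "0 0 0.0003 0"

```text
time: 19.0
tool_pos: [0.6128, -0.0278, 0.0708]
tool_rot: [0.455, 0.542, 0.456, -0.54]
contact_force: [1.6, 8.1, 2.0]
gripper_width: -0.001
```

Emit:
drive_tool --pt "0 0 -0.01 0" --pt "0 0 -0.04 0" --pt "-0.03 0 -0.06 0" --pt "-0.08 0 -0.06 0" --pt "-0.11 0 -0.06 0" --pt "-0.11 0 -0.06 0"

```text
time: 19.6
tool_pos: [0.6262, 0.029, 0.1875]
tool_rot: [0.459, 0.543, 0.452, -0.539]
contact_force: [0.3, 0.1, 0.3]
gripper_width: -0.002
```

Run:
```python
from h import *
a=cv2.imread("pics/scene0.png"); b=viewer.grab_frame("scene")
c=[a[215:285,245:290],b[205:295,235:300]]; r=cv2.matchTemplate(c[1],c[0],cv2.TM_CCOEFF_NORMED); print(cv2.minMaxLoc(r))
h=cv2.cvtColor(b,cv2.COLOR_BGR2HSV)
# bright plate region right of diffuser: before/after white columns
for i in(a,b):
    g=cv2.cvtColor(i,cv2.COLOR_BGR2HSV)[240:275,300:335]; k=cv2.inRange(g,(0,0,110),(180,70,255)); l,n,st,ce=cv2.connectedComponentsWithStats(k); print([(st[j].tolist(),ce[j].round(1).tolist()) for j in range(1,l) if st[j][4]>15])
print(status.state()["tool_pos"],status.state()["contact_force"])
```

```text
(0.08195093274116516, 0.6738537549972534, (2, 2), (10, 10))
[([16, 9, 11, 9, 17], [20.4, 13.4]), ([22, 26, 13, 9, 62], [30.0, 31.0])]
[([22, 26, 13, 9, 68], [29.9, 31.0])]
[0.6245584  0.02913765 0.18408257] [-0.10546134 -0.3163075  -0.13151235]
```

Run:
```python
from h import *
ks=cal("scene")
for nm,p,uv in [("c8",(.6203,.0291,.1558),(340,234.7)),("c7",(.4639,-.0687,.0509),(331,217))]:
    print(nm,uv,[(h,proj(ks,np.array(p)+[0,0,h]).round(1).tolist()) for h in (.01,0,-.01,-.017)])
im=viewer.grab_frame("wrist")
```

```text
c8 (340, 234.7) [(0.01, [338.9, 233.3]), (0, [338.7, 236.7]), (-0.01, [338.6, 240.1]), (-0.017, [338.4, 242.5])]
c7 (331, 217) [(0.01, [330.9, 214.5]), (0, [330.8, 217.5]), (-0.01, [330.7, 220.5]), (-0.017, [330.6, 222.6])]
```

Emit:
drive_tool --pt "0 -0.01 0.01 -1" --pt "0 -0.03 0.03 -2" --pt "0 -0.06 0.05 -3" --pt "0 -0.08 0.07 -4" --pt "0 -0.1 0.09 -5" --pt "0 -0.12 0.11 -6" --pt "0 -0.135 0.12 -7" --pt "0 -0.135 0.12 -8" --pt "0 -0.135 0.12 -9" --pt "0 -0.135 0.12 -10" --pt "0 -0.135 0.12 -11" --pt "0 -0.135 0.12 -11.25" --fingers 0.075

```text
time: 20.9
tool_pos: [0.4677, -0.0656, 0.178]
tool_rot: [0.703, 0.059, 0.706, -0.06]
contact_force: [-0.2, -0.1, -0.5]
gripper_width: 0.877
```

Run:
```python
from h import *
s=status.state(); p=np.array(s["tool_pos"]); r=p[:2]-[.4302,-.0753]; a=np.radians(9.8); X=np.array([np.cos(a),-np.sin(a)]);Y=np.array([np.sin(a),np.cos(a)])
M=R.from_quat(np.roll(s["tool_rot"],-1)).as_matrix(); print(p,r@X,r@Y,s["gripper_width"],np.degrees(np.arctan2(M[0,1],M[1,1])),M[:,0].round(3))
im=viewer.grab_frame("wrist"); k=cal("wrist"); sub=im[215:330,230:420]; h=cv2.cvtColor(sub,cv2.COLOR_BGR2HSV)
cv2.imwrite("pics/w3.png",im)
# pedal: brighter grey than the kerb, darker than tray; print a coarse grey map
g=cv2.cvtColor(im,cv2.COLOR_BGR2GRAY)[220:340:6,270:380:5]; print("\n".join(" ".join(f"{v:3d}" for v in row) for row in g))
```

```text
[ 0.46773719 -0.06561533  0.17795835] 0.03534102036941074 0.015932535497477193 0.8774530017168347 9.627391545847841 [-0.005 -0.    -1.   ]
231 230 231 152 149 147  98 133 135 133 136 133 137 136 123 232 231 233 232 231 231 232
230 233 233 226 180 151 103 119 120 122 122 122 127 124 126 231 229 231 231 231 229 231
117 111 110 108 106  68  69  58  79 183 182 191 175  86  86 106 102 107 104 107 105 107
 31  29  30  31  34  32  36  32  45 195 196 204 179  39  39  38  37  42  39  42  41  41
 29  29  32  32  32  32  36  35  49 195 196 206 175  45  46  42  43  49  44  47  48  47
 31  29  31  30  30  34  35  36  43 184 193 206 180  36  39  42  45  47  48  44  47  49
 28  30  27  30  29  36  35  35  74 134 195 203 174  43  44  40  47  43  44  46  43  45
 28  30  31  32  28  31  30  35  69 183 194 205 177  41  43  40  40  43  43  42  44  45
138 143 155 200 230 144 143 127 171 129 195 200 174 213 230 232 229 230 231 231 230 232
224 228 226 217 160 147 140 150 229 181 194 203 182 231 231 231 232 230 229 231 233 231
229 229 145 142 140 149 139  72 140 190 193 201 172 142 145 231 231 228 230 231 231 230
218 232 140 145 142 142 143  82 131 190 192 202 178 104  99 232 228 211 229 232 228 217
102 101 105 101 108 110  99  89  88 193 191 198 164  70  88 112 112 108 104 105 103 106
111 108 108 100  85  71 111 185 160 166 165 166 163  79 185 106 106 103 110 109 115 114
159 163 167 175 107 102 118 184 195 198 199 199 203  99 185 185 185 181 185 182 184 179
178 176 176 177 167 163 148 183 162 166 164 168 164 114 181 181 182 181 181 184 181 186
166 170 166 168 166 168 145 186 167 166 167 164 169 125 185 166 168 167 165 164 169 169
171 174 172 174 176 175 175 176 176 177 178 176 176 174 179 174 178 174 174 175 171 172
178 176 176 180 178 178 179 176 178 176 176 176 178 177 179 178 179 179 179 182 181 181
186 186 186 186 189 184 186 185 184 184 184 183 184 185 183 183 186 183 182 181 182 182
```

Run:
```python
from h import *
im=cv2.imread("pics/w3.png"); g=cv2.cvtColor(im,cv2.COLOR_BGR2GRAY)
print("\n".join(str(r)+" "+" ".join(f"{v:3d}" for v in g[r,290:356:3]) for r in range(186,240,3)))
k=cal("wrist"); a=np.radians(9.8); X=np.array([np.cos(a),-np.sin(a)]);Y=np.array([np.sin(a),np.cos(a)])
for u,v,z in [(301,220,.033),(341,220,.033),(321,200,.033),(321,230,.033),(321,235,.033),(324,265,.04),(323,293,.057),(323,298,.065)]:
    r=onz(k,u,v,z,True)[:2]-[.4302,-.0753]; print(u,v,(r@X).round(4),(r@Y).round(4))
```

```text
186 233 234 233 233 233 234 233 232 231 231 233 234 231 231 232 232 234 233 231 233 233 234
189 233 233 232 231 233 233 233 233 232 234 234 233 233 232 233 234 233 234 232 233 234 233
192 233 234 234 235 233 231 234 234 233 233 234 233 233 232 230 233 232 233 232 232 233 235
195 231 220 215 178 210 192 188 190 199 200 201 200 202 201 190 187 184 224 233 232 233 232
198 146 145 146 126 108 122 126 125 126 129 127 131 130 131 129 129 133 126 232 232 232 233
201 150 146 146 118 113 126 126 127 131 131 136 136 139 139 139 142 142 129 228 231 232 232
204 148 143 152 124  90  74  77  83  79  82  85  89  88  80  93  91  91 128 228 233 233 232
207 146 143 155 123 116 134 138 135 138 138 139 139 142 144 144 142 123 129 228 232 233 232
210 152 150 155 123 114 133 132 133 138 136 139 136 142 145 144 140 144 125 229 230 231 232
213 150 151 154 120 100  63  62  64  66  66  66  60  67  68  68  66  76 123 229 232 231 232
216 146 148 146 111 114 123 128 127 124 130 133 134 132 131 129 136 120 121 226 231 227 229
219 148 148 147 117 112 129 133 136 135 135 133 132 136 138 134 138 121 118 226 230 229 231
222 147 146 150 129 104 102 105  96 108 105 103 101 112 107 108 110 106 126 227 229 231 233
225 146 149 146 125  99  84  90  88  88  87  88  91  84  91  91  88  94 123 224 229 229 232
228 232 158 148 134 103 123 121 120 121 121 124 123 124 127 124 125 120 121 232 231 231 230
231 186 112 114 115  88  79  76 110 154 152 150 156 159 156 101  96  96 153 187 186 182 188
234  31  34  29  31  32  34  37  96 192 198 198 203 208 201  71  37  41  38  39  37  39  39
237  33  32  33  33  30  35  34  95 193 193 196 204 208 197  70  37  40  39  36  37  39  38
301 220 0.0363 -0.0039
341 220 0.0362 0.0291
321 200 0.0195 0.0126
321 230 0.0448 0.0126
321 235 0.0491 0.0126
324 265 0.0731 0.0152
323 293 0.0912 0.0145
323 298 0.0921 0.0145
```

Emit:
drive_tool --pt "0.03 -0.0032 -0.006 0" --pt "0.06 -0.0032 -0.006 0" --pt "0.09 -0.0032 -0.006 0" --pt "0.12 -0.0032 -0.006 0" --pt "0.135 -0.0032 -0.006 0" --pt "0.14 -0.0032 -0.006 0" --pt "0.14 -0.0032 -0.006 0"

```text
time: 21.65
tool_pos: [0.4613, -0.0673, 0.039]
tool_rot: [0.703, 0.06, 0.706, -0.06]
contact_force: [-0.2, -0.9, 0.3]
gripper_width: 0.879
```

Emit:
drive_tool --pt "0.004 0 0 0" --pt "0.008 0 0 0" --pt "0.012 0 0 0" --pt "0.015 0 0 0" --pt "0.015 0 0 0"

```text
time: 22.15
tool_pos: [0.4626, -0.0674, 0.0253]
tool_rot: [0.704, 0.06, 0.705, -0.06]
contact_force: [-0.3, 0.4, 0.5]
gripper_width: 0.878
```

Emit:
drive_tool --pt "0.003 -0.0005 -0.001 0" --pt "0.005 -0.0005 -0.001 0" --pt "0.005 -0.0005 -0.001 0"

```text
time: 22.45
tool_pos: [0.4615, -0.0678, 0.0203]
tool_rot: [0.704, 0.06, 0.705, -0.06]
contact_force: [0.2, 0.0, 0.2]
gripper_width: 0.88
```

Emit:
drive_tool --pt "0 0 0 0" --pt "0 0 0 0" --pt "0 0 0 0" --pt "0 0 0 0" --fingers 0.03

```text
time: 22.85
tool_pos: [0.4619, -0.0676, 0.021]
tool_rot: [0.705, 0.061, 0.704, -0.06]
contact_force: [-2.0, 1.8, 2.2]
gripper_width: 0.378
```

Emit:
drive_tool --pt "0 0 0 0" --pt "-0.004 0 -0.001 0" --pt "-0.0087 0 -0.002 0" --pt "-0.015 0 -0.003 0" --pt "-0.021 0 -0.0032 0" --pt "-0.0275 0 -0.003 0" --pt "-0.034 0 -0.002 0" --pt "-0.034 0 -0.002 0"

```text
time: 23.65
tool_pos: [0.4614, -0.068, 0.0544]
tool_rot: [0.706, 0.06, 0.703, -0.061]
contact_force: [10.8, -0.9, -9.1]
gripper_width: 0.377
```

Emit:
drive_tool --pt "-0.006 0 0.004 0" --pt "-0.012 0 0.0065 0" --pt "-0.018 0 0.009 0" --pt "-0.018 0 0.009 0"

```text
time: 24.05
tool_pos: [0.468, -0.069, 0.0704]
tool_rot: [0.704, 0.06, 0.705, -0.06]
contact_force: [7.0, -0.8, -11.8]
gripper_width: 0.375
```

Emit:
drive_tool --pt "-0.003 0 0.005 0" --pt "-0.008 0 0.009 0" --pt "-0.013 0 0.0135 0" --pt "-0.013 0 0.0135 0"

```text
time: 24.45
tool_pos: [0.4828, -0.0715, 0.0857]
tool_rot: [0.705, 0.06, 0.704, -0.06]
contact_force: [2.5, 1.2, -15.4]
gripper_width: 0.367
```

Emit:
drive_tool --pt "0 0 0 0" --pt "0 0 0 0" --pt "0 0 0 0" --pt "0 0 0 0" --pt "0 0 0 0" --fingers 0.075

```text
time: 24.95
tool_pos: [0.4826, -0.0715, 0.0866]
tool_rot: [0.705, 0.06, 0.704, -0.06]
contact_force: [0.3, -0.2, 0.1]
gripper_width: 0.88
```

Emit:
drive_tool --pt "-0.02 0 0 0" --pt "-0.05 0 0 0" --pt "-0.09 0 0 0" --pt "-0.12 0 -0.02 0" --pt "-0.12 0 -0.05 0" --pt "-0.12 0 -0.05 0"

```text
time: 25.55
tool_pos: [0.4317, -0.0626, 0.2071]
tool_rot: [0.705, 0.06, 0.704, -0.061]
contact_force: [1.4, -0.1, 0.1]
gripper_width: 0.881
```

Run:
```python
from h import *
print({k:np.round(status.state()[k],3) for k in("time","tool_pos","contact_force","gripper_width")})
a=cv2.imread("pics/scene0.png"); b=viewer.grab_frame("scene"); cv2.imwrite("pics/end.png",b)
def loc(n,y,x,h,w,m=12):
    r=cv2.matchTemplate(b[y-m:y+h+m,x-m:x+w+m],a[y:y+h,x:x+w],cv2.TM_CCOEFF_NORMED); _,v,_,l=cv2.minMaxLoc(r); print(n,"shift px",l[0]-m,l[1]-m,"score",round(v,3))
loc("caddy left",215,245,70,45); loc("pedal+arm",192,312,40,30); loc("button",222,285,25,30); loc("cup",170,280,38,34); loc("opener",240,383,40,52); loc("drawer (should shift -x,-y)",246,305,25,25)
t0=cv2.imread("pics/top0.png"); t=viewer.grab_frame("top"); cv2.imwrite("pics/tend.png",t); a,b=t0,t
loc("top button",218,325,30,60)
```

```text
{'time': np.float64(25.55), 'tool_pos': array([ 0.432, -0.063,  0.207]), 'contact_force': array([ 1.352, -0.06 ,  0.097]), 'gripper_width': np.float64(0.881)}
caddy left shift px 0 0 score 0.945
pedal+arm shift px 0 0 score 0.929
button shift px 0 0 score 0.983
cup shift px 1 0 score 0.714
opener shift px 0 0 score 0.998
drawer (should shift -x,-y) shift px -9 -4 score 0.553
top button shift px 0 0 score 0.982
```

```bash
python3 -c "
from plant import manip; print(manip.job_done())"
```

```text
the job is handed in; nothing more can be done
None
```

I did all three steps and handed the job in at about 25.7 s of the 72 s allowed; the system gives no verdict.

- **Brake set:** I pressed the pedal down until the shoe gripped the kerb. The press at the end was 13.5 N vertical and 8.3 N sideways, which I work out as about 14 N at the pedal. I then lifted clear.
- **Drawer pushed home:** I slid it in about 21.6 mm until it met a firm stop, with 8 to 9 N at the end. The pictures showed no movement of the caddy.
- **Brake freed:** I pinched the pedal, raised it along its arc to about 45° above level (about 0.1 rad) and let go.

**Last checks:** By picture matching, the caddy, diffuser button, opener and lever had not moved by a pixel from the starting picture. The lever began almost fully up. The arm was clear of everything at about z = 0.21 m, with no real contact force beyond sensor noise.

**Checks that failed or were weak:**
- **First press missed:** the fingers came down outside the pedal's outer end and touched it with about 6 N. The closed fingertips turned out to end about level with the TCP, not 17 mm ahead as stated. I backed off and tried again.
- **Drawer match weak:** the score was only 0.55, though the direction was right and the size roughly so (9 and 4 pixels against about 7 and 4 expected). The drawer being home rests mainly on the travel and the stop force.
- **Cup match poor:** it showed a 1-pixel shift at a score of 0.71, probably from the arm's shadow. I felt no contact near it.
- **Not rechecked:** the remote, clock, glasses case, ceramic box and lotion. The arm worked only around the caddy and passed over the rest at about z = 0.22 m.

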